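# Issue the bit cases from the push-push dock

### The job

Open the dock's clear dust cover all the way and leave it standing open while you work. Every drill bit case in the dock is latched down almost flush in a push-push bay: press it down as far as it goes so that it unlatches and springs up, draw it out and set it on the floor of the plywood tray beside the others, until all the cases are in the tray. Then lower the cover gently until it is fully shut, leaving the glue bottle and hex keys where they are.

Things in the scene. Friction and masses are not known exactly. Their poses are not given: they have to be found in the camera images.
- dock: Grey dock fixed to the bench, 137 mm deep (x) by 206 mm wide (y) by 82 mm high; origin at the centre of its underside, x towards its back (the hinge side), y left, z up. Three bays are cut in its deck (z = 82 mm), each 118 mm long in x by 37 mm wide in y, centred at x = 0, y = +60, 0 and -60 mm. Each holds one case or none, on a sprung platform with a push-push latch.
- cover (a joint): Clear dust cover with an aluminium frame over the dock, hinged along the dock's back top edge; 0 = shut on its stop, grows as the front edge is lifted, 1.80 rad = fully open, leaning back a little, against its stop. The hinge is stiff (0.35 N m): the cover stays wherever it is left.
- cover_handle (a point): Centre of the cover's handle: a black bar 36 mm long (along the dock's y), 16 mm in diameter, on a 20 mm wide neck at the middle of the cover's front edge, in the cover's plane, 161 mm from the hinge line. With the cover shut it is 24 mm in front of the dock at z = 90 mm; pinch it from above over its two ends, between which it can swivel.
- cover_hinge (a point): Middle of the cover's hinge line, which runs along the dock's y: 68.5 mm behind the dock's centre, 86 mm above the bench.
- platform_0 (a joint): Height of the sprung platform of the bay at dock y = +60 mm: about 0.0025 m = latched down, +0.030 m = up, -0.011 m = bottom. Pressed to the bottom (13 mm deeper than latched, under 10 N; 11 mm is enough) and let go, it rises to the top in about half a second, the case then standing 28 mm out of the deck. Pressed from the top to the bottom and let go, it latches again.
- case_0: Dark bit case, 62 (x) x 116 (y) x 32 (z) mm, 0.18 kg; may be absent. Origin at the centre of a 62 x 116 mm face, z into the box; a 20 x 10 mm tab stands out 2 mm from the -x face at z = 17 to 27 mm. At the start it stands in a bay on its +x face, y along the dock's -x, z along the dock's y, tab up and 3 mm above the deck, the rest 1 mm: too low to grip until it springs up.
- case_0_mid (a point): Middle of case_0; 32 mm above what the case stands on.
- platform_1 (a joint): Height of the sprung platform of the bay at dock y = +0 mm: about 0.0025 m = latched down, +0.030 m = up, -0.011 m = bottom. Pressed to the bottom (13 mm deeper than latched, under 10 N; 11 mm is enough) and let go, it rises to the top in about half a second, the case then standing 28 mm out of the deck. Pressed from the top to the bottom and let go, it latches again.
- case_1: Dark bit case, 62 (x) x 116 (y) x 32 (z) mm, 0.18 kg; may be absent. Origin at the centre of a 62 x 116 mm face, z into the box; a 20 x 10 mm tab stands out 2 mm from the -x face at z = 17 to 27 mm. At the start it stands in a bay on its +x face, y along the dock's -x, z along the dock's y, tab up and 3 mm above the deck, the rest 1 mm: too low to grip until it springs up.
- case_1_mid (a point): Middle of case_1; 32 mm above what the case stands on.
- platform_2 (a joint): Height of the sprung platform of the bay at dock y = -60 mm: about 0.0025 m = latched down, +0.030 m = up, -0.011 m = bottom. Pressed to the bottom (13 mm deeper than latched, under 10 N; 11 mm is enough) and let go, it rises to the top in about half a second, the case then standing 28 mm out of the deck. Pressed from the top to the bottom and let go, it latches again.
- case_2: Dark bit case, 62 (x) x 116 (y) x 32 (z) mm, 0.18 kg; may be absent. Origin at the centre of a 62 x 116 mm face, z into the box; a 20 x 10 mm tab stands out 2 mm from the -x face at z = 17 to 27 mm. At the start it stands in a bay on its +x face, y along the dock's -x, z along the dock's y, tab up and 3 mm above the deck, the rest 1 mm: too low to grip until it springs up.
- case_2_mid (a point): Middle of case_2; 32 mm above what the case stands on.
- tray: Loose plywood tray, open at the top, 170 mm (its x) by 220 mm (its y), walls 6 mm thick and 28 mm high, floor 6 mm thick; origin at the centre of its underside, z up.
- glue_bottle: Glue bottle, 58 mm in diameter, 180 mm tall, at the back right; a bystander.
- hex_keys: Folding hex key set, 34 x 90 x 17 mm, in front at the right; a bystander.

How it is judged:
On the way, in this order (a step that is already met when the one before it is completed fails the run):
1. the cover stands open (1.55 rad or more), before any case comes out (value of joint cover above 1.55 rad), for 0.3 s.
2. every case is in the tray, with the cover still open (1.4 rad or more) (x of case_0_mid in the frame of tray between -0.05 and 0.05 m and y of case_0_mid in the frame of tray between -0.09 and 0.09 m and z of each of case_0_mid, case_1_mid, case_2_mid in the frame of tray below 0.05 m and linear speed of each of case_0, case_1, case_2 below 0.03 m/s and x of case_1_mid in the frame of tray between -0.05 and 0.05 m and y of case_1_mid in the frame of tray between -0.09 and 0.09 m and x of case_2_mid in the frame of tray between -0.05 and 0.05 m and y of case_2_mid in the frame of tray between -0.09 and 0.09 m and value of joint cover above 1.4 rad), for 0.3 s.
At the end, for the whole second after the job is handed in: Every case present lies or stands at rest (under 0.03 m/s) in the tray, its middle within 50 mm in x and 90 mm in y of the tray's centre and no more than 50 mm above the tray's underside (on the tray's floor, not on another case); the cover is shut within 0.03 rad (x of case_0_mid in the frame of tray between -0.05 and 0.05 m and y of case_0_mid in the frame of tray between -0.09 and 0.09 m and z of each of case_0_mid, case_1_mid, case_2_mid in the frame of tray below 0.05 m and linear speed of each of case_0, case_1, case_2 below 0.03 m/s and x of case_1_mid in the frame of tray between -0.05 and 0.05 m and y of case_1_mid in the frame of tray between -0.09 and 0.09 m and x of case_2_mid in the frame of tray between -0.05 and 0.05 m and y of case_2_mid in the frame of tray between -0.09 and 0.09 m and value of joint cover below 0.03 rad); the robot touches nothing.
It fails at once if the cover is slammed (closes faster than 1.6 rad/s) (velocity of joint cover below -1.6 rad/s).
It fails at once if the glue bottle or hex keys are displaced by more than 30 mm (distance of any of glue_bottle, hex_keys from where it was at the start of the episode above 0.03 m).
Of case_0, case_1, case_2 only 2 to 3 are there at a start; the rules pass over those that are not, and their reading is None.
At some moment in a run one of tray may be knocked a few centimetres aside while the robot is not near it.
Once in a run the grip may slacken for a moment while it holds something.
It also fails if it takes over 210 s, if anything falls off the work surface, if the arm or the gripper's body presses on something with over 40 N, if the wrist force passes 120 N, or if a joint passes its speed limit or range.

### The arm

A 6-joint arm with a two-finger parallel gripper is mounted at the origin on a cart in front of the work surface, level with it; the furniture and walls round the work are solid. World frame = base frame: x ahead of the robot, y to its left, z up, the work surface at z = 0. Lengths are in m, angles in rad, forces in N, time in s.
With the tool pointing down it reaches from about 0.375 to 0.925 m from the base axis. Payload 5.7 kg.
Tool frame: the origin (TCP) lies at the very end of the fingers, on their centre line; the grasp point (between the pads) lies 19 mm behind it; z points along the fingers, y is the line along which they close (so a half turn about z gives the same grasp; the last joint's range is limited). The gripper opens to 88 mm and grips with 3 to 60 N. Pads are 20 mm wide; open, the fingers measure 115 mm over their backs; the gripper's body (75 mm by 178 mm) begins 61 mm behind the grasp point.
Start: joints at [1.191, 0.359, 1.51, -0, 1.272, -0.115], TCP at [0.157, 0.579, 0.223] pointing down, gripper open.
Joint ranges: [-2.97, 2.97], [-1.01, 2.36], [0.21, 2.38], [-0.96, 4.11], [0.2, 2.71], [-2.98, 2.98]. Speed limits (rad/s): [2.39, 2.39, 3.14, 3.14, 3.14, 3.14].

### API

Orientations are given as [roll, pitch, yaw] about the fixed x, y, z axes, in that order (R = Rz(yaw) Ry(pitch) Rx(roll)).
In Python, from bench import env gives the robot as it stands.
- The arm moves only by the shell command python3 nudge.py 'ROWS' [FORCE]. ROWS is a JSON list of rows, 1 to 8 of them, each of 7 numbers: dx, dy, dz in m, then a rotation vector rx, ry, rz in rad, then the opening from 0.0 (shut) to 1.0 (fully open); each row is the pose to reach, as a shift and turn from the pose commanded when the command began, along the tool's axes at that moment; what a row does not reach only later rows make up. A row lasts 1/12 s, in which the tool goes at most 0.0417 m and 0.125 rad, less where a joint would pass 70% of its speed; a pose out of reach is approached as far as the arm can. The fingers move at their own pace and stop on an object; FORCE is the grip in N (left out, the last holds). Time passes only in rows, so rows that do not move let the fingers close. It prints the time, the measured TCP pose, the force, the opening and the grip force at its end.
- env.get_state(): the state, without advancing time (a new reading comes with each control period).
- env.get_image(name): name is "scene" or "top" or "wrist"; returns a dict with "pixels" (480x640x3 uint8, red, green, blue), "z_map" (480x640 float32, m along the optical axis (not along the pixel's ray), 0 where there is no reading), "fx", "fy", "cx", "cy" (pixels), "D" ([k1, k2, p1, p2, k3] as OpenCV has them; the pictures are not rectified), "extrinsics" (4x4, takes a point from camera to world coordinates); the wrist camera has in their place "mount" (4x4, takes a point from camera to tool coordinates, whose origin is the TCP and whose axes are the flange's). Camera axes: x right, y up, looking along -z (the intrinsics and any distortion apply to the point x, -y, -z); pixel columns grow to the right and rows downward; lengths in m; the calibration is good to about 2 mm. A picture is of the moment at which its call begins: read the wrist's pose just before it.
- env.finish_job(): hands the job in; it is judged then, once.
The state is a dict: "t": time; "q": joint angles; "joint_vel": joint speeds; "effort": joint torques, N m; "ee_pos": TCP position; "tool_rot": TCP orientation; "force": force on the tool from outside, world axes, zero at the start; "ft_torque": the same for the moment, N m; "width": opening from 0.0 (shut) to 1.0 (fully open); "finger_force": force on a finger pad.
Only numpy, scipy, OpenCV 4.12 (cv2) and the standard library are available. Lean on these libraries where they do the work, as an engineer would, in place of code of your own. Each camera call takes 0.05 s, during which the arm holds its last target. There are 200 camera calls.

## Working session

There is one attempt and no reset: what is moved stays moved. The work goes in short steps, Python scripts to look and compute and a shell command to move; the robot and the scene stay as the last step left them, time stands still between calls to the robot, and variables do not carry over. Pictures are saved under pics/ and viewed, at most 14 in all, crops included, and the job is handed in when it is done.

```bash
ls; mkdir -p pics; python3 - <<'E'
from bench import env
import cv2,numpy as np
s=env.get_state();print(s)
for n in("scene","top"):
    d=env.get_image(n);cv2.imwrite(f"pics/{n}0.png",d["pixels"][:,:,::-1])
    np.savez(f"{n}0.npz",**d)
    print(n,d["fx"],d["fy"],d["cx"],d["cy"],d["D"],np.round(d["extrinsics"],3).tolist())
E
```

```text
bench.py
nudge.py
pics
{'t': 0.0, 'q': array([ 1.19089267e+00,  3.59474376e-01,  1.51141905e+00, -6.56635988e-05,
        1.27251975e+00, -1.15085669e-01]), 'joint_vel': array([-0.00032637,  0.00208424,  0.00128098,  0.00063041,  0.00064347,
        0.00219023]), 'effort': array([-3.99455448e-04, -5.15369618e+01, -2.70730555e+01,  6.73726061e-02,
        3.49921337e-02, -1.39432755e-04]), 'ee_pos': array([0.15680291, 0.57842789, 0.22183294]), 'tool_rot': array([-3.13977697e+00, -1.46740254e-04,  2.87679389e+00]), 'force': array([-0.48774392, -0.65421537,  0.21726125]), 'ft_torque': array([-0.0482669 , -0.05357978,  0.02283575]), 'finger_force': 0.0, 'width': 1.00190695385495}
scene 434.1838720955196 434.1838720955196 319.5015263800791 238.7830275049661 [-0.07308876  0.          0.          0.          0.        ] [[-0.896, 0.316, -0.313, 0.256], [-0.445, -0.619, 0.647, 0.296], [0.011, 0.719, 0.695, 0.666], [0.0, 0.0, 0.0, 1.0]]
top 531.6913987462732 531.6913987462732 312.4775862567414 232.3845228749637 [0.00966614 0.         0.         0.         0.        ] [[0.018, 0.998, -0.059, 0.446], [-1.0, 0.018, -0.0, -0.219], [0.001, 0.059, 0.998, 1.123], [0.0, 0.0, 0.0, 1.0]]
```
View pics/scene0.png

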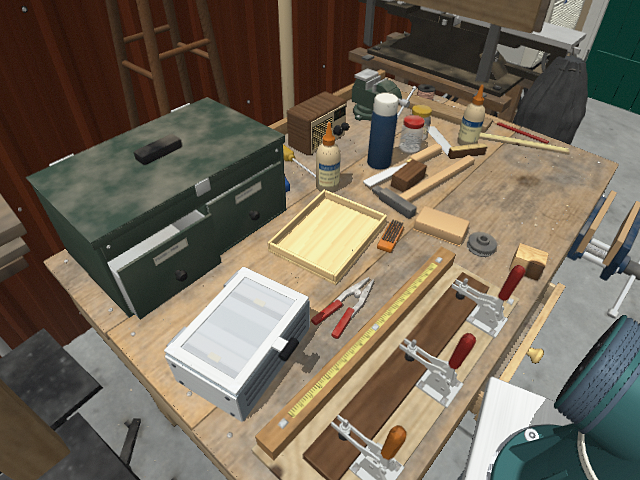

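View pics/top0.png

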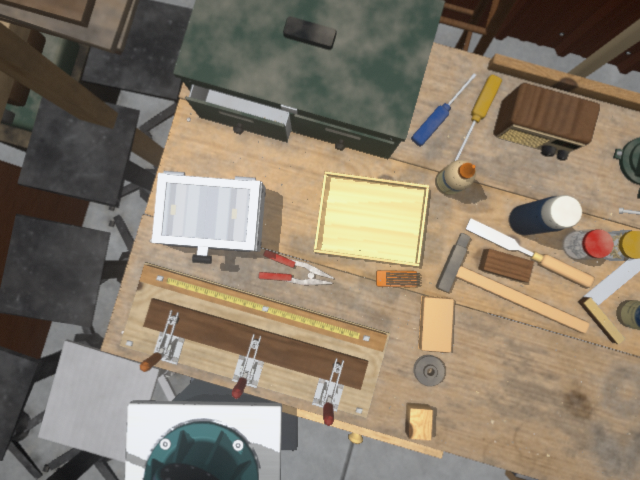

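The dock is at about (208,212) in the top view, with its handle at (203,252). The tray is at (373,218), the hex keys at (398,278) and the glue bottle at (460,175). Next I'll measure them.

```bash
cat > h.py <<'E'
import numpy as np,cv2
from scipy.spatial.transform import Rotation as Rn
def K(d): return np.array([[d["fx"],0,d["cx"]],[0,d["fy"],d["cy"]],[0,0,1.]])
def rays(d,uv):
    n=cv2.undistortPoints(np.float32(uv).reshape(-1,1,2),K(d),np.float64(d["D"])).reshape(-1,2)
    return np.c_[n[:,0],-n[:,1],-np.ones(len(n))]
def plane(d,uv,z,T=None):
    T=d["extrinsics"] if T is None else T
    r=rays(d,uv)@T[:3,:3].T; o=T[:3,3]
    return o+r*((z-o[2])/r[:,2])[:,None]
def depth(d,uv,T=None):
    T=d["extrinsics"] if T is None else T
    uv=np.int32(uv).reshape(-1,2); z=d["z_map"][uv[:,1],uv[:,0]]
    return (rays(d,uv)*z[:,None])@T[:3,:3].T+T[:3,3]
def rect(P):
    (c,s,a)=cv2.minAreaRect(np.float32(P[:,:2])); return np.array(c),s,a
def tool(st): return np.array(st["ee_pos"]),Rn.from_euler("xyz",st["tool_rot"]).as_matrix()
def rel(st,p,yaw,R=None):
    "shift in tool axes, rotvec to reach TCP p with tool down: tool y axis at world angle yaw"
    p0,R0=tool(st)
    if R is None:
        y=np.array([np.cos(yaw),np.sin(yaw),0]);zz=np.array([0,0,-1.]);R=np.c_[np.cross(y,zz),y,zz]
    a=R0.T@(np.array(p)-p0); b=Rn.from_matrix(R0.T@R).as_rotvec()
    return np.round(np.r_[a,b],4)
def biggest(m,box):
    k=np.zeros_like(m);x0,y0,x1,y1=box;k[y0:y1,x0:x1]=m[y0:y1,x0:x1]
    c,_=cv2.findContours(k,cv2.RETR_EXTERNAL,cv2.CHAIN_APPROX_NONE)
    return max(c,key=cv2.contourArea).reshape(-1,2)
def tray(d,box=(270,130,470,300)):
    hsv=cv2.cvtColor(d["pixels"],cv2.COLOR_RGB2HSV)
    m=cv2.inRange(hsv,(18,70,170),(35,255,255))
    m=cv2.morphologyEx(m,cv2.MORPH_CLOSE,np.ones((5,5)))
    return rect(plane(d,biggest(m,box),0.028)),m
E
python3 - <<'E'
from h import *
d=dict(np.load("top0.npz")); hsv=cv2.cvtColor(d["pixels"],cv2.COLOR_RGB2HSV)
(t,m)=tray(d);print("tray",t)
w=cv2.inRange(hsv,(0,0,190),(180,40,255));w=cv2.morphologyEx(w,cv2.MORPH_OPEN,np.ones((3,3)))
c=biggest(w,(140,160,275,262));
print("cover",rect(plane(d,c,0.092)),cv2.minAreaRect(c))
ed=[(180,195),(200,177),(258,210),(200,241),(165,210),(205,210),(185,210)]
print(np.round(depth(d,ed),3))
k=cv2.inRange(hsv,(0,0,0),(180,255,60));c=biggest(k,(185,246,220,266));print("handle px",cv2.minAreaRect(c),rect(plane(d,c,0.095)))
print(np.round(depth(d,[(200,252),(203,252),(207,252)]),3))
for n,p in dict(bottle=(460,175),hexk=(398,278)).items():print(n,depth(d,[p]).round(3))
s=dict(np.load("scene0.npz"));hs=cv2.cvtColor(s["pixels"],cv2.COLOR_RGB2HSV)
k=cv2.inRange(hs,(0,0,0),(180,255,60));c=biggest(k,(275,330,302,368));q=cv2.minAreaRect(c);print("scene handle",q,plane(s,[q[0]],.09))
cv2.imwrite("pics/c0.png",cv2.resize(np.hstack([d["pixels"][160:280,140:280]]),None,fx=5,fy=5,interpolation=3)[:,:,::-1])
E
```

```text
tray (array([ 0.53540021, -0.34381086]), (0.24299712479114532, 0.2142997831106186), 79.32903289794922)
cover (array([ 0.53791267, -0.00862228]), (0.2003377079963684, 0.15697576105594635), 86.5628433227539) ((204.7318878173828, 214.66371154785156), (103.30764770507812, 80.67691040039062), 4.844000816345215)
[[ 0.575  0.041  0.091]
 [ 0.611  0.003  0.094]
 [ 0.55  -0.11   0.079]
 [ 0.486 -0.001  0.094]
 [ 0.546  0.07   0.089]
 [ 0.547 -0.008  0.089]
 [ 0.546  0.03   0.095]]Traceback (most recent call last):
  File "<stdin>", line 9, in <module>
  File "h.py", line 28, in biggest
    return max(c,key=cv2.contourArea).reshape(-1,2)
           ~~~^^^^^^^^^^^^^^^^^^^^^^^
ValueError: max() iterable argument is empty
```

```bash
python3 - <<'E'
from h import *
d=dict(np.load("top0.npz")); hsv=cv2.cvtColor(d["pixels"],cv2.COLOR_RGB2HSV)
for p in [(203,252),(203,257),(203,247),(373,218),(330,178),(300,220),(373,260),(260,258),(172,212),(247,212),(205,230),(215,255),(195,215)]:print(p,hsv[p[1],p[0]],depth(d,[p]).round(3))
cv2.imwrite("pics/c0.png",cv2.resize(d["pixels"][160:275,140:290],None,fx=5,fy=5,interpolation=2)[:,:,::-1])
E
```

```text
(203, 252) [108   5 246] [[ 0.465 -0.006  0.088]]
(203, 257) [165   7  69] [[ 0.455 -0.008  0.093]]
(203, 247) [108   5 245] [[ 0.475 -0.006  0.089]]
(373, 218) [ 30  60 243] [[ 0.545 -0.345  0.006]]
(330, 178) [ 20 100 197] [[ 0.629 -0.254  0.003]]
(300, 220) [ 17  95 210] [[ 0.538 -0.191 -0.001]]
(373, 260) [ 19  96 144] [[ 0.456 -0.345  0.015]]
(260, 258) [ 15  59 168] [[ 0.456 -0.108 -0.003]]
(172, 212) [ 24  18 222] [[0.542 0.056 0.091]]
(247, 212) [110  10 220] [[ 0.545 -0.09   0.089]]
(205, 230) [110  14 215] [[ 0.508 -0.009  0.09 ]]
(215, 255) [ 16  58 163] [[ 0.461 -0.014 -0.001]]
(195, 215) [105   9 225] [[0.537 0.011 0.089]]
```

View pics/c0.png

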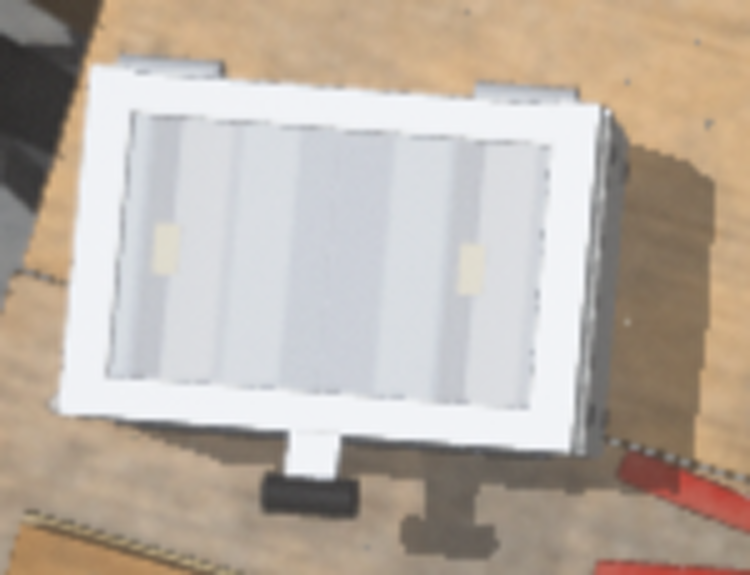

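The handle is at px (202,259). Two yellow tabs show through the cover, at (173,210) and (234,214), so there are cases in bays 0 and 2, and the middle bay looks empty.

```bash
cat >> h.py <<'E'
def tray2(d,box=(280,130,470,300)):
    u,v=np.meshgrid(np.arange(box[0],box[2]),np.arange(box[1],box[3]));uv=np.c_[u.ravel(),v.ravel()]
    P=depth(d,uv);h=cv2.cvtColor(d["pixels"],cv2.COLOR_RGB2HSV)[uv[:,1],uv[:,0]]
    k=(P[:,2]>.018)&(P[:,2]<.036)&(h[:,0]>15)&(h[:,0]<35)
    m=np.zeros(d["z_map"].shape,np.uint8);m[uv[k,1],uv[k,0]]=255
    m=cv2.morphologyEx(m,cv2.MORPH_CLOSE,np.ones((5,5)))
    c=biggest(m,box);return rect(plane(d,c,0.028))
E
python3 - <<'E'
from h import *
d=dict(np.load("top0.npz")); hsv=cv2.cvtColor(d["pixels"],cv2.COLOR_RGB2HSV)
print("tray",tray2(d))
k=cv2.inRange(hsv,(0,0,0),(180,255,100));c=biggest(k,(185,250,220,266));q=cv2.minAreaRect(c)
print("handle",q,rect(plane(d,c,0.094)),plane(d,[q[0]],.094))
w=cv2.inRange(hsv,(0,0,228),(180,25,255))
c=biggest(w,(140,160,275,246));c=c[c[:,1]<244];print("cover",rect(plane(d,c,0.094)),cv2.minAreaRect(c))
s=dict(np.load("scene0.npz"));hs=cv2.cvtColor(s["pixels"],cv2.COLOR_RGB2HSV)
k=cv2.inRange(hs,(0,0,0),(180,255,80));c=biggest(k,(275,330,302,368));q=cv2.minAreaRect(c);print("scene handle",q,plane(s,[q[0]],.09))
# tab
for p in [(173,209.7),(234.3,213.8)]:print("tab",plane(d,[p],.085))
E
```

```text
tray (array([ 0.54235482, -0.33904865]), (0.21929578483104706, 0.16982053220272064), 83.23238372802734)
handle ((201.5, 259.0), (8.0, 19.0), 90.0) (array([ 0.45157126, -0.00505462]), (0.01543474942445755, 0.03676425665616989), 1.0271724462509155) [[ 0.45156756 -0.0050566   0.094     ]]
cover (array([ 0.54464376, -0.00998924]), (0.1982433944940567, 0.13509607315063477), 86.73026275634766) ((205.33541870117188, 211.18653869628906), (102.79524230957031, 69.35221099853516), 4.304469108581543)
scene handle ((286.22308349609375, 347.484619140625), (17.240827560424805, 45.02460479736328), 29.74488067626953) [[ 0.45496394 -0.00445076  0.09      ]]
tab [[0.54702445 0.05550348 0.085     ]]
tab [[ 0.54116577 -0.06468     0.085     ]]
```

```bash
python3 - <<'E'
from h import *
from bench import env
d=dict(np.load("top0.npz"))
print(depth(d,[(240,85),(195,105),(250,135),(240,120),(285,135),(340,150),(300,60)]).round(3))
u,v=np.meshgrid(np.arange(150,300),np.arange(60,180));P=depth(d,np.c_[u.ravel(),v.ravel()])
for lo,hi in[(.12,.2),(.2,.3),(.3,.6)]:
    q=P[(P[:,2]>lo)&(P[:,2]<hi)];print(lo,hi,len(q),q.min(0).round(3) if len(q) else 0)
st=env.get_state();yaw=np.pi/2-.054
print(rel(st,[.451,-.005,.20],yaw),rel(st,[.451,-.005,.20],yaw-np.pi))
E
```

```text
[[ 0.757 -0.087  0.205]
 [ 0.748  0.013  0.111]
 [ 0.718 -0.082  0.003]
 [ 0.724 -0.073  0.098]
 [ 0.702 -0.16   0.075]
 [ 0.678 -0.271  0.056]
 [ 0.805 -0.191  0.203]]
0.12 0.2 1308 [ 0.7   -0.191  0.12 ]
0.2 0.3 4082 [ 0.715 -0.191  0.2  ]
0.3 0.6 0 0
[-4.367e-01 -4.861e-01  2.260e-02 -1.600e-03 -4.000e-04 -2.108e-01] [-4.3670e-01 -4.8610e-01  2.2600e-02 -5.0000e-04  2.3000e-03  2.9308e+00]
```

```bash
T='[-0.437,-0.486,0.022,0,0,-0.211,1]'; python3 nudge.py '[[-0.22,-0.245,0,0,0,-0.1,1],[-0.22,-0.245,0,0,0,-0.1,1],[-0.22,-0.245,0,0,0,-0.1,1],[-0.22,-0.245,0,0,0,-0.1,1],[-0.22,-0.245,0,0,0,-0.1,1],[-0.22,-0.245,0,0,0,-0.1,1],[-0.22,-0.245,0,0,0,-0.1,1],[-0.22,-0.245,0,0,0,-0.1,1]]'
python3 nudge.py '[[-0.217,-0.241,0.022,0,0,-0.111,0.8],[-0.217,-0.241,0.022,0,0,-0.111,0.8],[-0.217,-0.241,0.022,0,0,-0.111,0.8],[-0.217,-0.241,0.022,0,0,-0.111,0.8],[-0.217,-0.241,0.022,0,0,-0.111,0.8],[-0.217,-0.241,0.022,0,0,-0.111,0.8],[-0.217,-0.241,0.022,0,0,-0.111,0.8],[-0.217,-0.241,0.022,0,0,-0.111,0.8]]'
python3 - <<'E'
from h import *
from bench import env
st=env.get_state();print(st["t"],rel(st,[.451,-.005,.076],np.pi/2-.054))
d=env.get_image("wrist");cv2.imwrite("pics/w1.png",d["pixels"][:,:,::-1])
p,R=tool(st);T=np.eye(4);T[:3,:3]=R;T[:3,3]=p;T=T@d["mount"]
hsv=cv2.cvtColor(d["pixels"],cv2.COLOR_RGB2HSV);np.savez("w1.npz",T=T,**d)
print(T.round(3))
E
```

```text
t: 0.77
ee_pos: [0.3054, 0.2828, 0.2225]
tool_rot: [-3.141, -0.0, 2.977]
force: [1.2, 0.3, 0.8]
width: 1.002
finger_force: 0.0
t: 1.43
ee_pos: [0.4804, 0.0094, 0.2004]
tool_rot: [-3.141, -0.0, 3.087]
force: [0.1, 0.9, 0.1]
width: 0.795
finger_force: 0.0
1.4333 [ 2.860e-02 -1.590e-02  1.244e-01 -1.000e-04 -1.000e-04 -5.000e-04]
[[ 0.054 -0.965 -0.257  0.41 ]
 [ 0.999  0.052  0.014  0.012]
 [-0.    -0.258  0.966  0.362]
 [ 0.     0.     0.     1.   ]]
```

View pics/w1.png

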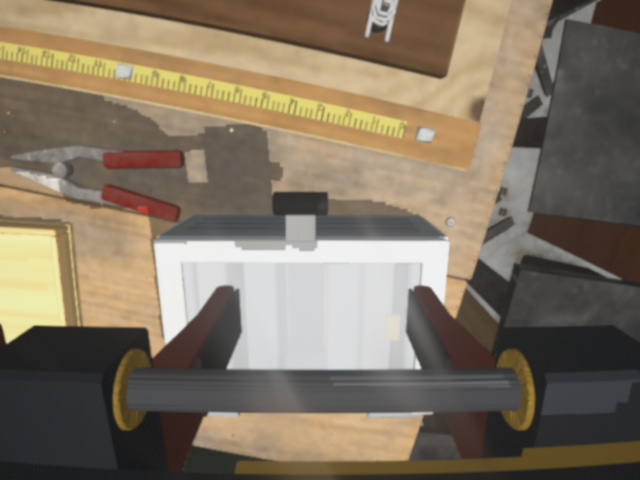

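The handle is at (300,203) in the wrist view, ahead of the fingers.

```bash
python3 - <<'E'
from h import *
from bench import env
d=dict(np.load("w1.npz"));print(plane(d,[(300,203)],.09,d["T"]))
st=env.get_state();print(st["t"],st["ee_pos"],rel(st,[.4515,-.005,.12],np.pi/2-.054))
E
```

```text
[[ 0.45100541 -0.0055329   0.09      ]]
1.4833 [0.48539958 0.0040386  0.20044688] [ 0.0337 -0.0106  0.0803 -0.0042  0.0046 -0.0019]
```

```bash
python3 nudge.py '[[0.034,-0.011,0.02,0,0,0,0.8],[0.034,-0.011,0.05,0,0,0,0.8],[0.034,-0.011,0.08,0,0,0,0.8],[0.034,-0.011,0.08,0,0,0,0.8],[0.034,-0.011,0.08,0,0,0,0.8]]'
python3 - <<'E'
from h import *
from bench import env
st=env.get_state();print(rel(st,[.4513,-.005,.076],np.pi/2-.054))
E
```

```text
t: 1.9
ee_pos: [0.4436, 0.0028, 0.1199]
tool_rot: [3.141, -0.004, 3.088]
force: [0.3, -0.8, 0.3]
width: 0.8
finger_force: 0.0
[-0.0083 -0.0074  0.0438  0.0003 -0.0042  0.0001]
```

```bash
python3 nudge.py '[[-0.008,-0.0074,0,0,0,0,0.8],[-0.008,-0.0074,0.022,0,0,0,0.8],[-0.008,-0.0074,0.044,0,0,0,0.8],[-0.008,-0.0074,0.044,0,0,0,0.8],[-0.008,-0.0074,0.044,0,0,0,0.3],[-0.008,-0.0074,0.044,0,0,0,0.3],[-0.008,-0.0074,0.044,0,0,0,0.3],[-0.008,-0.0074,0.044,0,0,0,0.3]]' 25
python3 nudge.py '[[0,0,0,0,0,0,0.3],[0,0,0,0,0,0,0.3],[0,0,0,0,0,0,0.3]]'
```

```text
t: 2.57
ee_pos: [0.454, -0.0055, 0.078]
tool_rot: [-3.141, 0.002, 3.088]
force: [-0.1, -0.0, -0.3]
width: 0.537
finger_force: 0.0
t: 2.82
ee_pos: [0.4534, -0.0045, 0.0774]
tool_rot: [3.14, 0.001, 3.087]
force: [-0.4, 5.3, 5.2]
width: 0.408
finger_force: 25.0
```

```bash
python3 nudge.py '[[-0.0024,0,-0.0241,0,0,0,0.3],[-0.0084,0,-0.0474,0,0,0,0.3],[-0.0178,0,-0.0696,0,0,0,0.3],[-0.0304,0,-0.0902,0,0,0,0.3],[-0.0459,0,-0.1086,0,0,0,0.3],[-0.064,0,-0.1246,0,0,0,0.3],[-0.0844,0,-0.1377,0,0,0,0.3],[-0.1064,0,-0.1475,0,0,0,0.3]]' 30
python3 nudge.py '[[-0.0232,0,-0.0065,0,0,0,0.3],[-0.0472,0,-0.0094,0,0,0,0.3],[-0.0713,0,-0.0087,0,0,0,0.3],[-0.0935,0,-0.0048,0,0,0,0.3],[-0.0935,0,-0.0048,0,0,0,0.3],[-0.0935,0,-0.0048,0,0,0,0.3]]'
```

```text
t: 3.48
ee_pos: [0.5568, -0.0105, 0.2247]
tool_rot: [3.141, -0.005, 3.088]
force: [-2.8, 0.3, -4.8]
width: 0.405
finger_force: 30.0
t: 3.98
ee_pos: [0.6558, -0.0162, 0.2305]
tool_rot: [-3.141, 0.006, 3.088]
force: [2.7, 0.9, 6.1]
width: 0.404
finger_force: 30.0
```

```bash
python3 nudge.py '[[0,0,0,0,0,0,0.7],[0,0,0,0,0,0,0.7],[0,0,0,0,0,0,0.7],[0,0,-0.03,0,0,0,0.7],[0,0,-0.06,0,0,0,0.7],[0.04,0,-0.06,0,0,0,0.5],[0.08,0,-0.06,0,0,0,0.4],[0.1,0,-0.06,0,0,0,0.3]]'
python3 nudge.py '[[0.04,0,0,0,0,0,0],[0.08,0,0.02,0,0,0,0],[0.12,0,0.02,0,0,0,0],[0.12,0,0.02,0,0,0,0],[0.12,0,0.02,0,0,0,0]]'
python3 - <<'E'
from h import *
from bench import env
st=env.get_state();print(st["t"],st["ee_pos"])
d=env.get_image("wrist");e=env.get_image("scene")
cv2.imwrite("pics/w2.png",np.hstack([d["pixels"][:,:,::-1],e["pixels"][:,:,::-1]])[:,::].copy()[:, :]) 
cv2.imwrite("pics/w2s.png",cv2.resize(cv2.imread("pics/w2.png"),(800,300)))
p,R=tool(st);T=np.eye(4);T[:3,:3]=R;T[:3,3]=p;T=T@d["mount"];np.savez("w2.npz",T=T,**d)
E
```

```text
t: 4.65
ee_pos: [0.5482, -0.0102, 0.289]
tool_rot: [-3.142, -0.003, 3.088]
force: [-0.4, -0.0, -0.1]
width: 0.516
finger_force: 0.0
t: 5.07
ee_pos: [0.4293, -0.0038, 0.2684]
tool_rot: [3.142, -0.002, 3.088]
force: [1.0, -0.0, 0.5]
width: 0.132
finger_force: 0.0
5.0667 [ 0.42934441 -0.00375154  0.26842543]
```

View pics/w2s.png

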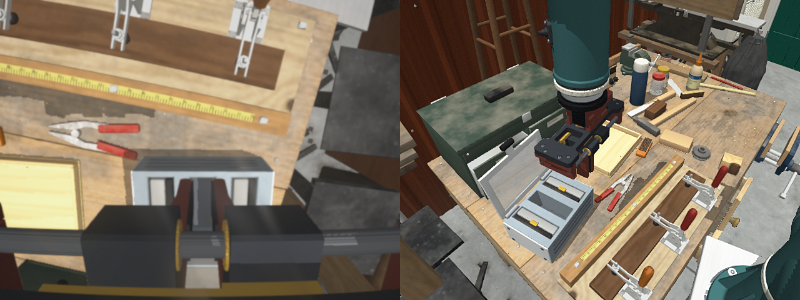

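The cover stands open. Cases are in the left and right bays, each with a yellow tab, and the middle bay is empty.

```bash
python3 - <<'E'
from h import *
from bench import env
st=env.get_state();y=np.pi/2-.054;print(rel(st,[.5412,-.0682,.105],y));st["ee_pos"]=np.array([.5412,-.0682,.105]);print(rel(st,[.5476,.0516,.105],y))
E
```

```text
[-1.105e-01 -5.780e-02  1.648e-01 -4.000e-04  2.000e-03  1.000e-04]
[ 1.0e-04  1.2e-01 -0.0e+00 -4.0e-04  2.0e-03  1.0e-04]
```

```bash
python3 nudge.py '[[-0.04,-0.02,0.03,0,0,0,0],[-0.07,-0.04,0.06,0,0,0,0],[-0.1,-0.058,0.09,0,0,0,0],[-0.11,-0.058,0.12,0,0,0,0],[-0.11,-0.058,0.15,0,0,0,0],[-0.11,-0.058,0.164,0,0,0,0],[-0.11,-0.058,0.164,0,0,0,0],[-0.11,-0.058,0.164,0,0,0,0]]'
python3 nudge.py '[[0,0,0.012,0,0,0,0],[0,0,0.020,0,0,0,0],[0,0,0.026,0,0,0,0],[0,0,0.026,0,0,0,0]]'
```

```text
t: 5.83
ee_pos: [0.5404, -0.0683, 0.1041]
tool_rot: [3.141, -0.001, 3.088]
force: [0.9, 0.5, 1.0]
width: -0.001
finger_force: 0.0
t: 6.17
ee_pos: [0.5415, -0.0685, 0.08]
tool_rot: [-3.141, 0.004, 3.088]
force: [0.8, -0.2, 4.6]
width: 0.005
finger_force: 2.1
```

Contact is at about 5 N, so I'll press to z≈0.072.

```bash
python3 nudge.py '[[0,0,0.004,0,0,0,0],[0,0,0.007,0,0,0,0],[0,0,0.007,0,0,0,0]]'
python3 nudge.py '[[0,0,0.001,0,0,0,0],[0,0,0.001,0,0,0,0]]'
```

```text
t: 6.42
ee_pos: [0.5415, -0.0685, 0.0736]
tool_rot: [-3.141, 0.004, 3.088]
force: [2.0, -1.3, 5.7]
width: 0.006
finger_force: 2.4
t: 6.58
ee_pos: [0.5415, -0.0685, 0.0728]
tool_rot: [-3.141, 0.004, 3.088]
force: [1.5, 1.4, 5.1]
width: 0.005
finger_force: 2.8
```

```bash
python3 nudge.py '[[0,0,-0.03,0,0,0,0],[0,0,-0.06,0,0,0,0],[0,0.03,-0.065,0,0,0,0],[0,0.07,-0.065,0,0,0,0],[0,0.11,-0.065,0,0,0,0],[0,0.12,-0.065,0,0,0,0],[0,0.12,-0.05,0,0,0,0],[0,0.12,-0.03,0,0,0,0]]'
python3 nudge.py '[[0,0,0.010,0,0,0,0],[0,0,0.018,0,0,0,0],[0,0,0.024,0,0,0,0],[0,0,0.030,0,0,0,0],[0,0,0.030,0,0,0,0]]'
```

```text
t: 7.25
ee_pos: [0.5477, 0.053, 0.1029]
tool_rot: [-3.141, 0.005, 3.091]
force: [1.0, -0.2, -0.4]
width: 0.01
finger_force: 0.0
t: 7.67
ee_pos: [0.5453, 0.0517, 0.0726]
tool_rot: [3.141, -0.001, 3.087]
force: [-4.7, 2.0, 17.3]
width: 0.006
finger_force: 10.0
```

```bash
python3 - <<'E'
from h import *
from bench import env
st=env.get_state();y=np.pi/2-.054;print(st["ee_pos"],st["force"],rel(st,[.5476,.0516,.072],y))
E
```

```text
[0.54526598 0.05172854 0.07259315] [-4.67668113  2.04128393 17.25899736] [-0.0023 -0.      0.0006  0.0005 -0.0014 -0.0005]
```

```bash
python3 nudge.py '[[0,0,-0.03,0,0,0,0],[0,0,-0.06,0,0,0,0],[0,0,-0.10,0,0,0,0.3],[0,0,-0.13,0,0,0,0.6],[0.04,0,-0.15,0,0,0,0.6],[0.08,0,-0.15,0,0,0,0.6],[0.12,0,-0.15,0,0,0,0.6],[0.12,0,-0.15,0,0,0,0.6]]'
python3 - <<'E'
from h import *
from bench import env
e=env.get_image("scene");cv2.imwrite("pics/s3.png",cv2.resize(e["pixels"][220:440,120:400,::-1],None,fx=2.5,fy=2.5))
d=env.get_image("top");cv2.imwrite("pics/t3.png",d["pixels"][:,:,::-1]);print(tray2(d))
E
```

```text
t: 8.33
ee_pos: [0.4159, 0.0585, 0.2198]
tool_rot: [-3.141, -0.01, 3.088]
force: [-0.6, 0.0, -0.3]
width: 0.422
finger_force: 0.0
(array([ 0.54235065, -0.33906898]), (0.21932759881019592, 0.16974735260009766), 83.19942474365234)
```

View pics/s3.png

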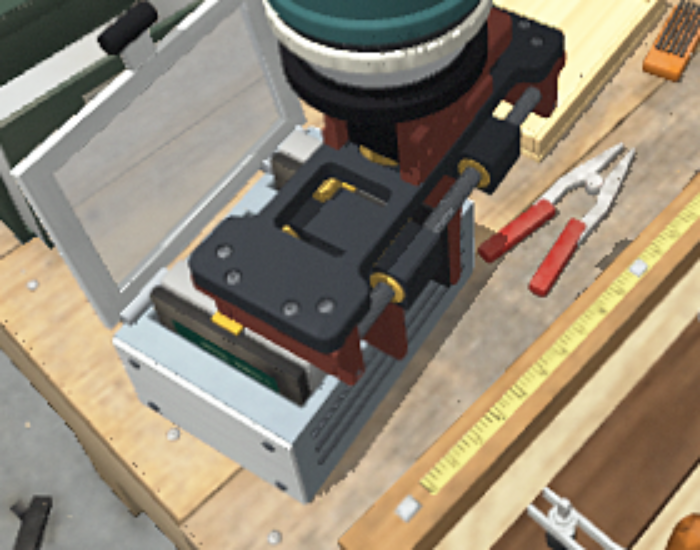

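Case 0 (crop ~(230,330)) has sprung up. The gripper hides case 2, so I'll grip case 0 first.

```bash
python3 - <<'E'
from h import *
from bench import env
st=env.get_state();y=np.pi/2-.054;print(st["ee_pos"],rel(st,[.5475,.0496,.135],y))
d=env.get_image("top");P=depth(d,[(u,v) for v in (205,215,225) for u in (240,236,232)]);print(P.round(3))
E
```

```text
[0.42437534 0.05802491 0.22138583] [-1.234e-01 -1.700e-03  8.640e-02 -2.000e-04  1.000e-04 -1.000e-04]
[[ 0.555 -0.08   0.116]
 [ 0.556 -0.072  0.112]
 [ 0.556 -0.063  0.107]
 [ 0.537 -0.079  0.108]
 [ 0.537 -0.072  0.11 ]
 [ 0.536 -0.065  0.115]
 [ 0.518 -0.08   0.11 ]
 [ 0.517 -0.072  0.11 ]
 [ 0.518 -0.064  0.107]]
```

Case 2 is up as well, with its top at about 0.110.

```bash
python3 nudge.py '[[-0.04,-0.0017,0,0,0,0,0.6],[-0.08,-0.0017,0.02,0,0,0,0.6],[-0.12,-0.0017,0.05,0,0,0,0.6],[-0.123,-0.0017,0.086,0,0,0,0.6],[-0.123,-0.0017,0.086,0,0,0,0.6],[-0.123,-0.0017,0.11,0,0,0,0.6],[-0.123,-0.0017,0.134,0,0,0,0.6],[-0.123,-0.0017,0.134,0,0,0,0.6]]'
python3 nudge.py '[[0,0,0,0,0,0,0.25],[0,0,0,0,0,0,0.25],[0,0,0,0,0,0,0.25],[0,0,0,0,0,0,0.25],[0,0,0,0,0,0,0.25]]' 40
```

```text
t: 9.15
ee_pos: [0.5488, 0.0497, 0.0844]
tool_rot: [-3.142, -0.003, 3.087]
force: [0.6, 0.6, 1.1]
width: 0.603
finger_force: 0.6
t: 9.57
ee_pos: [0.5496, 0.0499, 0.0883]
tool_rot: [-3.141, 0.002, 3.088]
force: [0.0, 0.2, 2.6]
width: 0.364
finger_force: 40.0
```

```bash
python3 nudge.py '[[0,0,-0.02,0,0,0,0.25],[0,0,-0.04,0,0,0,0.25],[0,0,-0.06,0,0,0,0.25],[0,0,-0.07,0,0,0,0.25],[0,0,-0.07,0,0,0,0.25]]'
python3 - <<'E'
from h import *
from bench import env
st=env.get_state();print(st["ee_pos"],rel(st,[.5371,-.3838,.15],1.452))
d=env.get_image("top");print(tray2(d))
E
```

```text
t: 9.98
ee_pos: [0.5504, 0.0499, 0.1594]
tool_rot: [-3.142, 0.005, 3.088]
force: [-0.2, -0.0, -2.6]
width: 0.365
finger_force: 40.0
[0.55039905 0.04988313 0.15941487] [-1.000e-02 -4.338e-01  9.500e-03  1.000e-04  4.600e-03  6.510e-02]
(array([ 0.54231739, -0.33906502]), (0.21932759881019592, 0.16981439292430878), 83.19942474365234)
```

```bash
python3 nudge.py '[[0,-0.04,0,0,0,0,0.25],[0,-0.08,0,0,0,0,0.25],[-0.01,-0.12,0,0,0,0.03,0.25],[-0.01,-0.16,0,0,0,0.065,0.25],[-0.01,-0.2,0,0,0,0.065,0.25],[-0.01,-0.24,0,0,0,0.065,0.25],[-0.01,-0.28,0.01,0,0,0.065,0.25],[-0.01,-0.32,0.01,0,0,0.065,0.25]]'
python3 - <<'E'
from h import *
from bench import env
st=env.get_state();print(st["ee_pos"],rel(st,[.5371,-.3838,.12],1.452))
d=env.get_image("top");print(tray2(d))
E
```

```text
t: 10.7
ee_pos: [0.5394, -0.271, 0.144]
tool_rot: [3.14, -0.004, 3.023]
force: [0.5, 0.2, -1.0]
width: 0.365
finger_force: 40.0
[ 0.53941296 -0.2710459   0.14397008] [-1.120e-02 -1.123e-01  2.370e-02  1.900e-03 -4.100e-03 -1.000e-04]
(array([ 0.44972926, -0.52356803]), (0.058237191289663315, 0.12492211163043976), 68.48079681396484)
```

```bash
python3 nudge.py '[[-0.003,-0.03,0,0,0,0,0.25],[-0.003,-0.06,0,0,0,0,0.25],[-0.003,-0.09,0,0,0,0,0.25],[-0.003,-0.095,0,0,0,0,0.25],[-0.003,-0.095,0.02,0,0,0,0.25],[-0.003,-0.095,0.02,0,0,0,0.25]]'
python3 - <<'E'
from h import *
from bench import env
st=env.get_state();print(st["ee_pos"],rel(st,[.5371,-.3838,.05],1.452),st["width"])
d=env.get_image("scene");cv2.imwrite("pics/s4.png",d["pixels"][100:340,180:500,::-1])
d=env.get_image("wrist");cv2.imwrite("pics/w4.png",d["pixels"][:,:,::-1])
E
```

```text
t: 11.25
ee_pos: [0.5309, -0.3633, 0.1228]
tool_rot: [3.138, -0.006, 3.021]
force: [-0.3, 2.0, -2.5]
width: 0.366
finger_force: 40.0
[ 0.53088522 -0.36333954  0.12280887] [-0.009  -0.0198  0.0727  0.0038 -0.0056 -0.0014] 0.36640202006733563
```

View pics/w4.png

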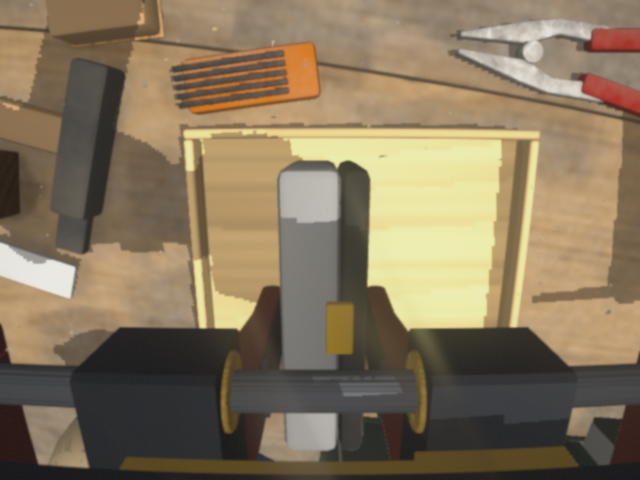

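The case hangs squarely between tray walls (px 200–520), lined up with them. I'll lower it now.

```bash
python3 nudge.py '[[-0.009,-0.02,0,0.003,-0.005,0,0.25],[-0.009,-0.02,0.03,0.003,-0.005,0,0.25],[-0.009,-0.02,0.055,0.003,-0.005,0,0.25],[-0.009,-0.02,0.072,0.003,-0.005,0,0.25],[-0.009,-0.02,0.075,0.003,-0.005,0,0.25],[-0.009,-0.02,0.075,0.003,-0.005,0,0.25]]'
```

```text
t: 11.85
ee_pos: [0.5393, -0.3843, 0.0511]
tool_rot: [-3.14, 0.003, 3.024]
force: [0.4, -0.7, -2.7]
width: 0.363
finger_force: 40.0
```

```bash
python3 nudge.py '[[0,0,0.003,0,0,0,0.25],[0,0,0.005,0,0,0,0.25],[0,0,0.005,0,0,0,0.25]]'
```

```text
t: 12.1
ee_pos: [0.5406, -0.3861, 0.0481]
tool_rot: [-3.137, 0.006, 3.023]
force: [-0.1, 1.2, -2.2]
width: 0.365
finger_force: 40.0
```

```bash
python3 nudge.py '[[0,0,0.002,0,0,0,0.25],[0,0,0.002,0,0,0,0.25],[0,0,0.002,0,0,0,0.5],[0,0,0.002,0,0,0,0.58],[0,0,0.002,0,0,0,0.58],[0,0,0.002,0,0,0,0.58],[0,0,0.002,0,0,0,0.58],[0,0,-0.02,0,0,0,0.58]]'
python3 nudge.py '[[0,0,-0.03,0,0,0,0.58],[0,0,-0.06,0,0,0,0.58],[0,0.04,-0.08,0,0,0,0.58],[0,0.08,-0.09,0,0,0,0.58],[0,0.12,-0.09,0,0,-0.06,0.58],[0,0.16,-0.09,0,0,-0.06,0.58],[0,0.2,-0.09,0,0,-0.06,0.58],[0,0.24,-0.09,0,0,-0.06,0.58]]'
python3 - <<'E'
from h import *
from bench import env
st=env.get_state();print(st["ee_pos"],rel(st,[.5411,-.0702,.15],np.pi/2-.054))
d=env.get_image("top");cv2.imwrite("pics/t5.png",d["pixels"][:,:,::-1]);print(tray2(d))
E
```

```text
t: 12.77
ee_pos: [0.5372, -0.3836, 0.0632]
tool_rot: [3.14, -0.001, 3.023]
force: [-0.4, 0.4, -0.7]
width: 0.576
finger_force: 0.0
t: 13.43
ee_pos: [0.5677, -0.1453, 0.1565]
tool_rot: [-3.138, 0.005, 3.082]
force: [0.5, -0.7, 0.5]
width: 0.581
finger_force: 0.0
[ 0.56769061 -0.14531385  0.1564788 ] [ 0.031   0.0734  0.0061 -0.0035  0.0051 -0.0052]
(array([ 0.44922408, -0.52440721]), (0.056818637996912, 0.12492787837982178), 67.90960693359375)
```

View pics/t5.png

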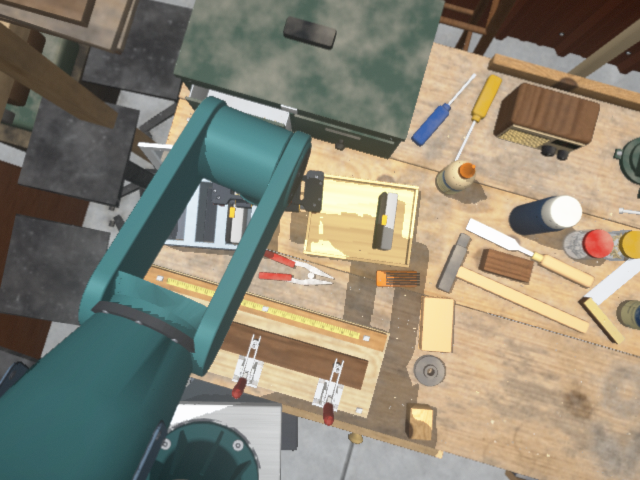

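Case 0 stands in the tray at px (386,220). The tray has been knocked about 20 mm towards the dock, its right wall now at col 416, so I'll re-measure it after gripping case 2.

```bash
python3 nudge.py '[[0.02,0.02,0,0,0,0,0.6],[0.028,0.05,0,0,0,0,0.6],[0.028,0.06,0,0,0,0,0.6],[0.028,0.06,0,0,0,0,0.6],[0.028,0.06,0,0,0,0,0.6]]'
python3 - <<'E'
from h import *
from bench import env
st=env.get_state();print(st["ee_pos"],rel(st,[.5411,-.0702,.088],np.pi/2-.054))
d=env.get_image("top")
u,v=np.meshgrid(np.arange(210,260),np.arange(180,245));P=depth(d,np.c_[u.ravel(),v.ravel()])
E
```

```text
t: 13.9
ee_pos: [0.5442, -0.0859, 0.1562]
tool_rot: [-3.137, 0.006, 3.084]
force: [-0.4, -0.9, 0.8]
width: 0.601
finger_force: 0.0
[ 0.54415926 -0.08593934  0.15616705] [ 0.0044  0.0158  0.0681 -0.0042  0.0058 -0.0033]
```

```bash
python3 nudge.py '[[0.004,0.0158,0,-0.004,0.005,-0.003,0.6],[0.004,0.0158,0,-0.004,0.005,-0.003,0.6],[0.004,0.0158,0.025,-0.004,0.005,-0.003,0.6],[0.004,0.0158,0.05,-0.004,0.005,-0.003,0.6],[0.004,0.0158,0.067,-0.004,0.005,-0.003,0.6],[0.004,0.0158,0.067,-0.004,0.005,-0.003,0.6]]'
python3 nudge.py '[[0,0,0,0,0,0,0.25],[0,0,0,0,0,0,0.25],[0,0,0,0,0,0,0.25],[0,0,0,0,0,0,0.25],[0,0,0,0,0,0,0.25],[0,0,0,0,0,0,0.25]]' 40
```

```text
t: 14.45
ee_pos: [0.5388, -0.0698, 0.086]
tool_rot: [3.14, -0.005, 3.085]
force: [-0.4, 0.4, 2.0]
width: 0.602
finger_force: 0.8
t: 14.95
ee_pos: [0.5417, -0.0702, 0.0898]
tool_rot: [-3.141, 0.002, 3.086]
force: [0.9, 0.4, 2.5]
width: 0.366
finger_force: 39.9
```

```bash
python3 nudge.py '[[0,0,-0.02,0,0,0,0.25],[0,0,-0.04,0,0,0,0.25],[0,0,-0.06,0,0,0,0.25],[0,0,-0.07,0,0,0,0.25],[0,0,-0.07,0,0,0,0.25]]'
python3 - <<'E'
from h import *
from bench import env
st=env.get_state();print(st["ee_pos"],st["width"])
d=env.get_image("top");np.savez("t6.npz",**d);cv2.imwrite("pics/t6.png",cv2.resize(d["pixels"][150:290,260:460,::-1],None,fx=4,fy=4));t=tray2(d);print(t)
h=d["z_map"]
u,v=np.meshgrid(np.arange(300,430),np.arange(160,290));uv=np.c_[u.ravel(),v.ravel()];P=depth(d,uv);k=(P[:,2]>.055)&(P[:,2]<.085);print("case",rect(P[k]),k.sum())
E
```

```text
t: 15.37
ee_pos: [0.5422, -0.0702, 0.1611]
tool_rot: [-3.141, 0.004, 3.086]
force: [-0.4, 0.5, -1.8]
width: 0.362
finger_force: 40.0
[ 0.54223217 -0.07018378  0.16105311] 0.36218080564674543
(array([ 0.53922975, -0.31774592]), (0.2194834202528, 0.16979216039180756), 83.31336975097656)
case (array([ 0.53543633, -0.36462021]), (0.03338544815778732, 0.1147720068693161), 83.45295715332031) 946
```

View pics/t6.png

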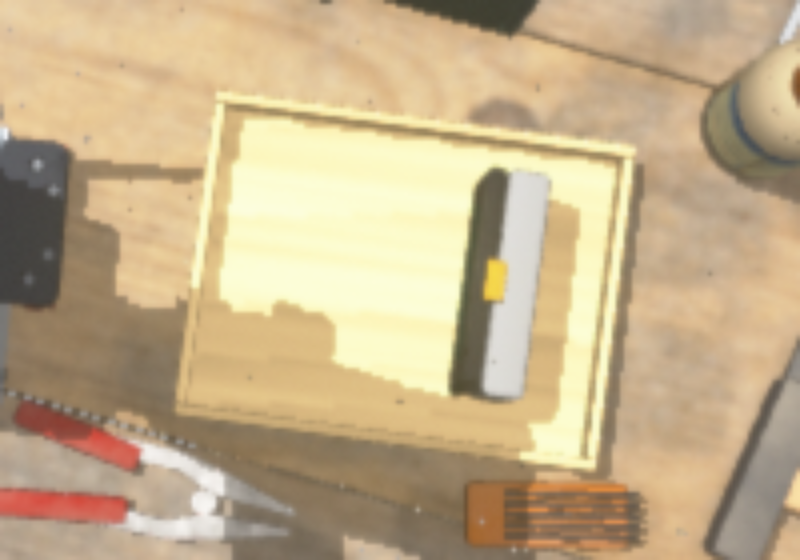

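The tray is clear in the view. Case 0 stands well inside it, and the left half is free.

```bash
python3 nudge.py '[[-0.004,-0.04,0,0,0,0.03,0.25],[-0.008,-0.08,0,0,0,0.062,0.25],[-0.01,-0.12,0,0,0,0.062,0.25],[-0.012,-0.16,0,0,0,0.062,0.25],[-0.013,-0.2,0.01,0,0,0.062,0.25],[-0.013,-0.203,0.03,0,0,0.062,0.25],[-0.013,-0.203,0.04,0,0,0.062,0.25],[-0.013,-0.203,0.04,0,0,0.062,0.25]]'
python3 - <<'E'
from h import *
from bench import env
st=env.get_state();print(st["ee_pos"],st["width"],rel(st,[.5443,-.2733,.051],1.454))
d=env.get_image("wrist");cv2.imwrite("pics/w7.png",d["pixels"][:,:,::-1])
E
```

```text
t: 16.08
ee_pos: [0.5392, -0.2714, 0.1146]
tool_rot: [3.137, -0.008, 3.022]
force: [-1.5, 0.7, -2.3]
width: 0.364
finger_force: 40.0
[ 0.53918722 -0.27139897  0.11457554] 0.3640099823253162 [-0.0058 -0.0016  0.0635  0.0048 -0.0076 -0.0023]
```

View pics/w7.png

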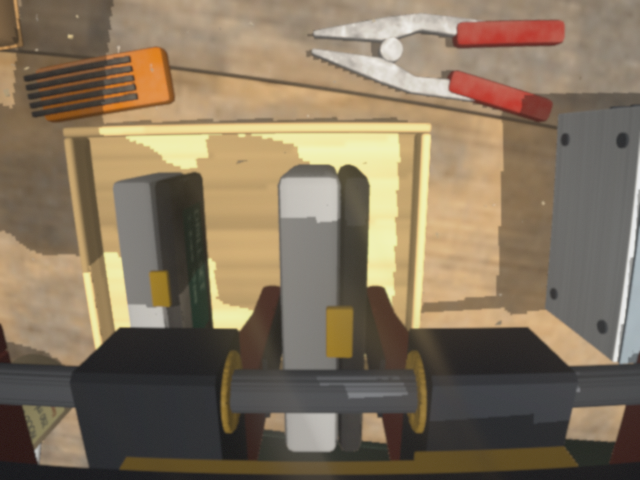

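Case 2 is in line over the free left half of the tray, with case 0 standing beside it. I'll lower it now.

```bash
python3 nudge.py '[[-0.005,-0.002,0.02,0.004,-0.007,-0.002,0.25],[-0.005,-0.002,0.04,0.004,-0.007,-0.002,0.25],[-0.005,-0.002,0.058,0.004,-0.007,-0.002,0.25],[-0.005,-0.002,0.063,0.004,-0.007,-0.002,0.25],[-0.005,-0.002,0.065,0.004,-0.007,-0.002,0.25],[-0.005,-0.002,0.066,0.004,-0.007,-0.002,0.25],[-0.005,-0.002,0.066,0.004,-0.007,-0.002,0.25]]'
```

```text
t: 16.72
ee_pos: [0.5478, -0.2756, 0.0538]
tool_rot: [-3.138, 0.008, 3.027]
force: [0.2, 0.2, -1.2]
width: 0.366
finger_force: 40.0
```

```bash
python3 nudge.py '[[0,0,0.003,0,-0.004,0,0.25],[0,0,0.004,0,-0.004,0,0.25],[0,0,0.004,0,-0.004,0,0.25]]'
```

```text
t: 16.97
ee_pos: [0.5471, -0.2759, 0.0491]
tool_rot: [-3.138, 0.011, 3.026]
force: [0.4, -0.5, -1.6]
width: 0.361
finger_force: 40.0
```

```bash
python3 nudge.py '[[0,0,0.002,0,0,0,0.25],[0,0,0.002,0,0,0,0.25],[0,0,0.002,0,0,0,0.5],[0,0,0.002,0,0,0,0.58],[0,0,0.002,0,0,0,0.58],[0,0,0.002,0,0,0,0.58],[0,0,0.002,0,0,0,0.58],[0,0,-0.02,0,0,0,0.58]]'
python3 nudge.py '[[0,0,-0.03,0,0,0,0.58],[0,0,-0.06,0,0,0,0.58],[0,0,-0.1,0,0,0,0.6],[0,0,-0.14,0,0,0,0.7],[0,0,-0.18,0,0,-0.06,0.7],[0,0.04,-0.21,0,0,-0.06,0.7],[0,0.08,-0.22,0,0,-0.06,0.7],[0,0.08,-0.22,0,0,-0.06,0.7]]'
python3 - <<'E'
from h import *
from bench import env
st=env.get_state();y=np.pi/2-.054
hx=np.array([.6558,-.0162,.2305])
print(st["ee_pos"],rel(st,hx+[0,0,.06],y))
d=env.get_image("top");np.savez("t8.npz",**d);t=tray2(d);print(t)
u,v=np.meshgrid(np.arange(300,430),np.arange(160,290));uv=np.c_[u.ravel(),v.ravel()];P=depth(d,uv);k=(P[:,2]>.055)&(P[:,2]<.085);print("case",rect(P[k]),k.sum())
e=env.get_image("scene");cv2.imwrite("pics/st8.png",np.hstack([cv2.resize(d["pixels"][100:340,120:480],(400,267)),cv2.resize(e["pixels"][120:420,100:500],(400,267))])[:,:,::-1])
E
```

```text
t: 17.63
ee_pos: [0.5442, -0.274, 0.0653]
tool_rot: [-3.141, 0.004, 3.026]
force: [-1.2, 0.1, 0.6]
width: 0.581
finger_force: 0.0
t: 18.3
ee_pos: [0.5554, -0.1914, 0.2922]
tool_rot: [-3.138, 0.016, 3.087]
force: [-0.0, -0.2, 0.1]
width: 0.697
finger_force: 0.0
[ 0.55538525 -0.1913727   0.29223957] [-9.080e-02  1.804e-01  2.600e-03 -3.300e-03  1.600e-02 -1.000e-04]
(array([ 0.44905394, -0.52398598]), (0.05682716518640518, 0.12450754642486572), 66.80352783203125)
case (array([ 0.54115099, -0.32038474]), (0.12243093550205231, 0.11485230177640915), 82.67366027832031) 1440
```

View pics/st8.png

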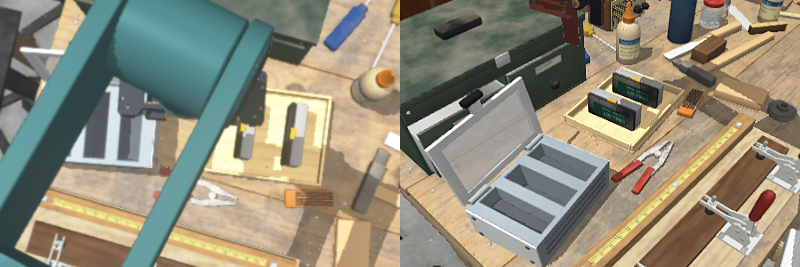

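Both cases stand in the tray, the dock is empty and the cover is still open. Next I'll go back to the handle.

```bash
python3 nudge.py '[[-0.02,0.04,-0.01,0,0.014,0,0.7],[-0.04,0.08,-0.01,0,0.014,0,0.7],[-0.06,0.12,-0.01,0,0.014,0,0.7],[-0.08,0.16,-0.01,0,0.014,0,0.7],[-0.09,0.18,-0.01,0,0.014,0,0.7],[-0.09,0.18,-0.01,0,0.014,0,0.7],[-0.09,0.18,-0.01,0,0.014,0,0.7]]'
python3 - <<'E'
from h import *
from bench import env
st=env.get_state();y=np.pi/2-.054
print(st["ee_pos"],rel(st,[.6558,-.0162,.2305],y))
d=env.get_image("scene");hs=cv2.cvtColor(d["pixels"],cv2.COLOR_RGB2HSV)
d=env.get_image("wrist");cv2.imwrite("pics/w9.png",d["pixels"][:,:,::-1])
E
```

```text
t: 18.98
ee_pos: [0.6538, -0.0202, 0.2965]
tool_rot: [-3.137, -0.006, 3.088]
force: [-1.2, -0.2, 0.4]
width: 0.702
finger_force: 0.0
[ 0.6537852  -0.02017328  0.29648371] [-0.0022  0.0044  0.066  -0.0048 -0.0064  0.0005]
```

View pics/w9.png

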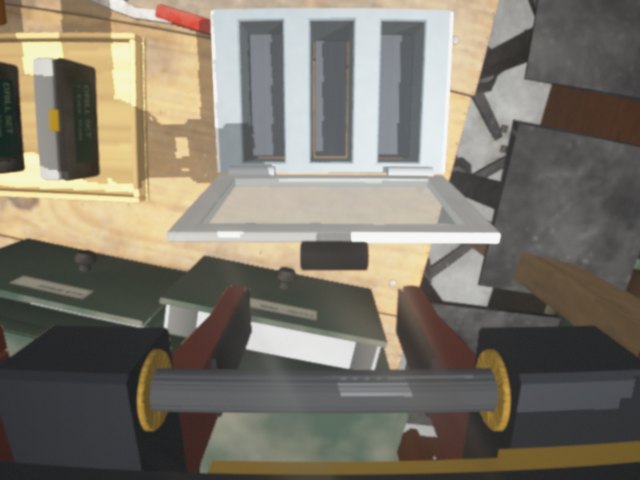

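The handle is at px (334,255), between the fingers' lines, and all bays are empty. I'll descend and grip it.

```bash
python3 nudge.py '[[-0.002,0.0044,0,-0.004,-0.006,0,0.7],[-0.002,0.0044,0.02,-0.004,-0.006,0,0.7],[-0.002,0.0044,0.045,-0.004,-0.006,0,0.7],[-0.002,0.0044,0.065,-0.004,-0.006,0,0.7],[-0.002,0.0044,0.065,-0.004,-0.006,0,0.7],[-0.002,0.0044,0.065,-0.004,-0.006,0,0.3],[-0.002,0.0044,0.065,-0.004,-0.006,0,0.3],[-0.002,0.0044,0.065,-0.004,-0.006,0,0.3]]' 30
python3 nudge.py '[[0,0,0,0,0,0,0.3],[0,0,0,0,0,0,0.3],[0,0,0,0,0,0,0.3]]'
```

```text
t: 19.75
ee_pos: [0.6567, -0.0171, 0.2356]
tool_rot: [-3.141, 0.006, 3.085]
force: [-0.5, -0.7, 0.6]
width: 0.514
finger_force: 0.0
t: 20.0
ee_pos: [0.6566, -0.0163, 0.2352]
tool_rot: [3.142, 0.005, 3.086]
force: [-0.5, 0.1, 6.2]
width: 0.402
finger_force: 30.0
```

```bash
python3 - <<'E'
import numpy as np
f=lambda t:np.array([.161*(1-np.cos(t))+.004*np.sin(t),.161*np.sin(t)-.004*(1-np.cos(t))])
th=1.79-np.arange(0,25)*1.79/24
for k in range(3): print([(f(th[8*k])-f(t)).round(4).tolist() for t in th[8*k+1:8*k+9]])
E
```

```text
[[0.0118, -0.0025], [0.0237, -0.004], [0.0356, -0.0047], [0.0477, -0.0045], [0.0596, -0.0034], [0.0715, -0.0015], [0.0831, 0.0014], [0.0945, 0.0051]]
[[0.0111, 0.0046], [0.0218, 0.0099], [0.0321, 0.0161], [0.042, 0.023], [0.0512, 0.0307], [0.0599, 0.039], [0.068, 0.0479], [0.0753, 0.0574]]
[[0.0066, 0.01], [0.0125, 0.0205], [0.0175, 0.0314], [0.0218, 0.0426], [0.0252, 0.0541], [0.0277, 0.0659], [0.0293, 0.0778], [0.0301, 0.0898]]
```

```bash
python3 nudge.py '[[0.0118,0,-0.0025,0,0,0,0.3],[0.0237,0,-0.004,0,0,0,0.3],[0.0356,0,-0.0047,0,0,0,0.3],[0.0477,0,-0.0045,0,0,0,0.3],[0.0596,0,-0.0034,0,0,0,0.3],[0.0715,0,-0.0015,0,0,0,0.3],[0.0831,0,0.0014,0,0,0,0.3],[0.0945,0,0.0051,0,0,0,0.3]]'
python3 nudge.py '[[0.0111,0,0.0046,0,0,0,0.3],[0.0218,0,0.0099,0,0,0,0.3],[0.0321,0,0.0161,0,0,0,0.3],[0.042,0,0.023,0,0,0,0.3],[0.0512,0,0.0307,0,0,0,0.3],[0.0599,0,0.039,0,0,0,0.3],[0.068,0,0.0479,0,0,0,0.3],[0.0753,0,0.0574,0,0,0,0.3]]'
```

```text
t: 20.67
ee_pos: [0.5622, -0.0108, 0.2296]
tool_rot: [3.141, 0.007, 3.086]
force: [3.1, 1.2, 1.8]
width: 0.407
finger_force: 30.0
t: 21.33
ee_pos: [0.486, -0.0064, 0.1712]
tool_rot: [3.141, 0.004, 3.086]
force: [0.7, 2.5, 3.3]
width: 0.403
finger_force: 30.0
```

```bash
python3 nudge.py '[[0.0066,0,0.01,0,0,0,0.3],[0.0125,0,0.0205,0,0,0,0.3],[0.0175,0,0.0314,0,0,0,0.3],[0.0218,0,0.0426,0,0,0,0.3],[0.0252,0,0.0541,0,0,0,0.3],[0.0277,0,0.0659,0,0,0,0.3],[0.0293,0,0.0778,0,0,0,0.3],[0.0301,0,0.0898,0,0,0,0.3]]'
python3 nudge.py '[[0,0,0.002,0,0,0,0.3],[0,0,0.003,0,0,0,0.3],[0,0,0.003,0,0,0,0.3]]'
```

```text
t: 22.0
ee_pos: [0.4564, -0.0047, 0.0813]
tool_rot: [3.141, 0.004, 3.086]
force: [-2.4, 5.3, 44.0]
width: 0.407
finger_force: 30.0
t: 22.25
ee_pos: [0.4567, -0.0047, 0.08]
tool_rot: [3.141, 0.004, 3.086]
force: [-4.9, 4.5, 25.9]
width: 0.403
finger_force: 30.0
```

```bash
python3 nudge.py '[[0,0,-0.001,0,0,0,0.7],[0,0,-0.001,0,0,0,0.7],[0,0,-0.001,0,0,0,0.7],[0,0,-0.001,0,0,0,0.7],[0,0,-0.03,0,0,0,0.7],[0,0,-0.07,0,0,0,0.7],[0,0,-0.11,0,0,0,0.7],[0,0.04,-0.14,0,0,0,0.7]]'
python3 nudge.py '[[-0.02,0.04,0,0,0,0,0.7],[-0.02,0.08,0,0,0,0,0.7],[-0.02,0.12,0,0,0,0,0.7],[-0.02,0.16,0,0,0,0,0.7],[-0.02,0.2,0,0,0,0,0.7],[-0.02,0.24,0,0,0,0,0.7],[-0.02,0.24,0,0,0,0,0.7]]'
python3 - <<'E'
from h import *
from bench import env
d=env.get_image("top");print(tray2(d));hsv=cv2.cvtColor(d["pixels"],cv2.COLOR_RGB2HSV)
u,v=np.meshgrid(np.arange(290,430),np.arange(160,290));uv=np.c_[u.ravel(),v.ravel()];P=depth(d,uv);k=(P[:,2]>.055)&(P[:,2]<.085)
for s in(P[k&(P[:,1]<-.32)],P[k&(P[:,1]>=-.32)]):print("case",rect(s),s[:,2].mean(),len(s))
print(depth(d,[(x,241) for x in (190,200,210)]).round(3),depth(d,[(x,182) for x in (190,200,210)]).round(3))
q=depth(d,[(x,259) for x in range(194,210,2)]);print("handle",np.median(q,0).round(3))
o=dict(np.load("top0.npz"));print("same region diff",np.abs(d["pixels"][235:262,155:255].astype(int)-o["pixels"][235:262,155:255]).mean())
e=env.get_image("scene");cv2.imwrite("pics/f.png",np.hstack([cv2.resize(d["pixels"][100:340,120:480],(400,267)),cv2.resize(e["pixels"][120:420,100:500],(400,267))])[:,:,::-1])
E
```

```text
t: 22.92
ee_pos: [0.4595, 0.0245, 0.216]
tool_rot: [-3.139, 0.006, 3.082]
force: [1.2, 0.3, 0.6]
width: 0.699
finger_force: 0.0
t: 23.5
ee_pos: [0.4915, 0.2729, 0.2125]
tool_rot: [3.138, 0.003, 3.09]
force: [0.4, -0.4, 0.9]
width: 0.699
finger_force: 0.0
(array([ 0.53921294, -0.31773841]), (0.2194914072751999, 0.16980674862861633), 83.3060073852539)
case (array([ 0.53518349, -0.36460066]), (0.03315100073814392, 0.11442926526069641), 83.06736755371094) 0.06734942259934146 942
case (array([ 0.54740143, -0.27593246]), (0.03235112130641937, 0.1148783266544342), 83.2077407836914) 0.06731116645274036 922
[[ 0.486  0.018  0.096]
 [ 0.486 -0.001  0.094]
 [ 0.487 -0.02   0.092]] [[ 0.601  0.022  0.094]
 [ 0.601  0.003  0.093]
 [ 0.602 -0.017  0.094]]
handle [ 0.452 -0.005  0.097]
same region diff 10.212345679012346
```

View pics/f.png

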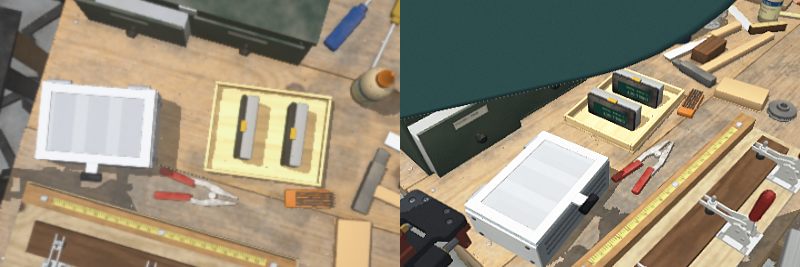

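The cover looks shut, both cases stand in the tray and the bystanders haven't moved. I'll check the cover angle against the first image.

```bash
python3 - <<'E'
from h import *
from bench import env
d=env.get_image("top");o=dict(np.load("top0.npz"))
for n,i in(("now",d),("start",o)):
    h=cv2.cvtColor(i["pixels"],cv2.COLOR_RGB2HSV);c=biggest(cv2.inRange(h,(0,0,0),(180,255,100)),(190,253,215,266))
    f=depth(i,[(x,y) for x in range(165,245) for y in (240,241,242,243)]);b=depth(i,[(x,y) for x in range(170,250) for y in (180,181,182)])
    hh=depth(i,[(x,y) for x in range(194,209) for y in range(257,262)])
    print(n,cv2.minAreaRect(c)[0],np.mean(f,0).round(4),np.mean(b,0).round(4),np.median(hh,0).round(4))
E
```

```text
now (201.4314727783203, 258.9593811035156) [ 0.4853 -0.011   0.0997] [ 0.6036 -0.016   0.0937] [ 0.4515 -0.0049  0.0968]
start (201.5, 259.0) [ 0.4853 -0.0111  0.0996] [ 0.603  -0.0165  0.0978] [ 0.4515 -0.0048  0.0976]
```

The cover matches its shut pose at the start, so I'll hand the job in.

```bash
python3 -c "
from bench import env
print(env.finish_job())"
```

```text
the job is handed in; nothing more can be done
None
```

The job is handed in with no verdict returned: both cases (the middle bay was empty) stand on the tray floor, the cover is shut as at the start, and the glue bottle and hex keys look unmoved.

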